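Find the concealed release of a copier's jam cover and press it

ROBOT

A 6-joint arm with a two-finger parallel gripper is mounted at the origin on the work surface. World frame = base frame: x ahead of the robot, y to its left, z up, the work surface at z = 0. Lengths are in m, angles in rad, forces in N, time in s.
With the tool pointing down it reaches from about 0.25 to 0.725 m from the base axis. Payload 4 kg.
Tool frame: the origin (TCP) lies between the finger pads; the fingertips stand 11 mm ahead of it and the grasp point (between the pads) lies 8 mm behind it; z points along the fingers, y is the direction in which the jaws open and shut (so a half turn about z gives the same grasp; the last joint's range is limited). The gripper opens to 85 mm and grips with 20 to 120 N. Pads are 22 mm wide; open, the fingers measure 114 mm over their backs; the gripper's body (76 mm by 85 mm) begins 54 mm behind the grasp point. The pads swing forward as they close: fully open they stand 13 mm farther back than shut.
Start: joints at [-1.295, 0.241, 0.005, 1.335, 0, 1.571], TCP at [0.136, -0.481, 0.242] pointing down, gripper open.
Joint ranges: [-2.72, 2.72], [-1.05, 1.87], [-1.09, 1.28], [-1.99, 2.15], [-1.42, 1.44], [-3.14, 3.14]. Speed limits (rad/s): [2.79, 2.79, 3.14, 3.14, 3.14, 3.14].

INTERFACE

Orientations are given as a unit quaternion [w, x, y, z].
In Python, from plant import robot, read_camera gives the robot as it stands. The module is installed in compiled form; this text tells all that it offers.
- The arm moves only by the tool apply_moves, never from a script. Its argument "targets" is a list of rows, each a list of 5 numbers: the opening, from 0 (shut) to 1 (fully open), then the shift along the tool's x, y, z in cm, then the turn about the tool's z in rad. A call has 1 to 12 rows; each row is the pose to reach, as a shift and turn from the pose measured when the call began, along the tool's axes at that moment; what a row does not reach only later rows make up. A row lasts 1/8 s, in which the tool goes at most 62.5 mm and 10.7 degrees, less where a joint would pass 70% of its speed; a pose out of reach is approached as far as the arm can. A call with a gripper value outside its range is refused whole. The fingers move at their own pace and stop on an object; "newtons" is the grip in N (left out, the last holds). Time passes only in rows, so rows that repeat a pose let the fingers close. It gives the time, the measured TCP pose, the force and the opening at its end, in the units of the state.
- robot.get_state(): the state, without advancing time (a new reading comes with each control period).
- read_camera(name): name is "scene" or "top" or "wrist"; returns a dict with "color" (420x560x3 uint8, red, green, blue), "K" (3x3 intrinsics, pixels), "dist_coeffs" ([k1, k2, p1, p2, k3] as OpenCV has them; the pictures are not rectified), "origin" and "orientation" of the camera in the world. Camera axes: x right, y down, z forward; pixel columns grow to the right and rows downward; lengths in m; the calibration is good to about 2 mm. A picture is of the moment at which its call begins. There is no depth.
- robot.job_done(): hands the job in, once; it reports no verdict.
The state is a dict: "time": time; "joints": joint angles; "qvel": joint speeds; "effort": joint torques, N m; "eef_pos": TCP position; "tool_rot": TCP orientation; "contact_force": force on the tool from outside, world axes, zero at the start; "moment": the same for the moment, N m; "width": finger opening in m.
Only numpy, scipy, OpenCV 4.12 (cv2) and the standard library are available. Lean on these libraries where they do the work, as an engineer would, in place of code of your own. Each camera call takes 0.05 s, during which the arm holds its last target.

TASK

The jam cover on top of this copier feeder unit is held shut by a concealed button, hidden somewhere along the shallow recessed strip in front of the cover. Feel along the strip with shut fingertips, press the button fully in where the strip gives way so that the cover springs up by itself, then take the hand away and leave the cover standing open. Do not pry at the cover, and leave the loose things around it where they stand.

Things in the scene. Friction and masses are not known exactly. Their poses are not given: they have to be found in the camera images.
- unit: Beige plastic feeder unit, fixed to the bench, 320 mm deep (x), 520 mm wide (y), 100 mm high; origin at the centre of its underside on the bench, z up, its -x side faces the robot. Its top is a flat deck at z = 100 mm. The beige jam cover, 110 mm (x) by 158 mm (y), lies flush in the deck from x = -50 to +60 mm, centred on y = 0, hinged at its far edge.
- strip_mid (a point): Middle of the recessed strip, on its surface, at x = -92, y = 0, z = 98 mm of the unit, axes as the unit's. The strip is a flat grey-beige floor 2 mm below the deck, 44 mm wide (x) and 210 mm long (y, -105 to +105 mm). The button is part of this floor, its centre anywhere from y = -75 to +75 mm of this point (x = 0), to be found by touch; the rest of the floor is rigid.
- release (a joint): Depth to which the button is pressed, m: 0 level with the strip, 0.006 fully in; it springs back. Button: same plain grey-beige plastic as the strip, 42 mm (x) by 50 mm (y), hairline gap around it. It needs 2 N at first, 5 N at the bottom; a fingertip that also bears on the rigid strip beside it moves nothing. It frees the cover at about 0.0045.
- cover (a joint): Opening angle of the jam cover, rad: 0 shut, latched and flush. Once unlatched, its spring raises it in about a second to about 1.1 rad, its near edge then about 95 mm above the deck and 55 mm farther back, and holds it there.
- jar: Bystander: small clear screw jar with a grey lid, diameter 48 mm, 60 mm high, loose on the deck to one side of the cover; origin at the centre of its underside.
- roller: Bystander: black rubber feed roller standing on end, diameter 30 mm, 55 mm high with its pin, loose on the deck on the other side of the cover; origin at the centre of its underside.
- driver: Bystander: screwdriver 190 mm long lying on the bench to the robot's right of the unit.
- cleaner: Bystander: white cleaner bottle, diameter 60 mm, 160 mm high, standing on the bench to the robot's left of the unit; origin at the centre of its underside.

How it is judged:
On the way, in this order (a step that is already met when the one before it is completed fails the run):
1. the concealed button is pressed in while the cover is still shut (value of joint release above 0.003 m and value of joint cover below 0.15 rad).
2. the cover springs up (value of joint cover above 0.8 rad), for 0.2 s.
At the end, for the whole second after the job is handed in: the cover stands open by more than 0.8 rad and at rest, the button has sprung back to within 1.5 mm of level (value of joint cover above 0.8 rad and velocity of joint cover below 0.1 rad/s and value of joint release below 0.0015 m); the robot touches nothing.
It fails at once if the jar was moved by more than 25 mm or tipped (distance of jar from where it was at the start of the episode above 0.025 m or angle between jar's own z axis and vertical above 0.5 rad).
It fails at once if the feed roller was moved by more than 25 mm or tipped (distance of roller from where it was at the start of the episode above 0.025 m or angle between roller's own z axis and vertical above 0.5 rad).
It fails at once if the screwdriver was moved by more than 25 mm (distance of driver from where it was at the start of the episode above 0.025 m).
It fails at once if the bottle was moved by more than 25 mm or tipped (distance of cleaner from where it was at the start of the episode above 0.025 m or angle between cleaner's own z axis and vertical above 0.5 rad).
It also fails if it takes over 48 s, if anything falls off the work surface, if the arm or the gripper's body presses on something with over 40 N, if the wrist force passes 120 N, or if a joint passes its speed limit or range.

## Working session

There is one attempt and no reset: what is moved stays moved. The work goes in short steps, Python scripts to look and compute and a tool call to move; the robot and the scene stay as the last step left them, time stands still between calls to the robot, and variables do not carry over. Pictures are saved under pics/ and viewed, and the job is handed in when it is done.

Besides the shell and the picture viewer there is one more tool, called by a JSON object that holds its "method" and its "body". apply_moves: Moves the arm, as the interface text tells. Its arguments: {"type":"object","properties":{"targets":{"type":"array"},"newtons":{"type":"number"}},"required":["targets"]}

```bash
mkdir -p pics
python3 - <<'E'
from plant import robot, read_camera
import cv2
print(robot.get_state())
for n in ["scene","top"]:
    c=read_camera(n); cv2.imwrite(f"pics/{n}0.png",c["color"][:,:,::-1]); print(n,c["K"].tolist(),c["dist_coeffs"],c["origin"],c["orientation"])
E
```

```text
{'time': 0.0, 'joints': array([-1.29499562e+00,  2.41429369e-01,  3.72859892e-03,  1.33520079e+00,
       -1.99128122e-05,  1.57081861e+00]), 'qvel': array([ 0.00056155, -0.00048516,  0.0005643 ,  0.00234597, -0.00063798,
        0.00029041]), 'effort': array([-1.26041145e-03, -3.72318077e+01,  2.52408475e+01,  1.70016725e-02,
        1.17563550e-05, -8.91361481e-06]), 'eef_pos': array([ 0.13598766, -0.48052064,  0.24140642]), 'tool_rot': array([-1.04125239e-03,  9.90507785e-01,  1.37452606e-01, -1.54569903e-04]), 'contact_force': array([ 0.07282783,  0.17809849, -0.45401368]), 'moment': array([ 0.02751448, -0.05559927,  0.05703846]), 'width': 0.08527189819805871}
scene [[403.55466901676095, 0.0, 279.77370497768163], [0.0, 403.55466901676095, 204.08429510550474], [0.0, 0.0, 1.0]] [-0.01326884  0.          0.          0.          0.        ] [1.43801684 0.06328224 0.79659169] [-0.29037665  0.62193831  0.65819501 -0.30927895]
top [[416.31189424205854, 0.0, 287.1687933451451], [0.0, 416.31189424205854, 207.43307151282508], [0.0, 0.0, 1.0]] [0.02520631 0.         0.         0.         0.        ] [ 0.5209778  -0.00378536  1.22788591] [-0.02042419  0.71709628 -0.69663826  0.00713537]
```

View pics/top0.png

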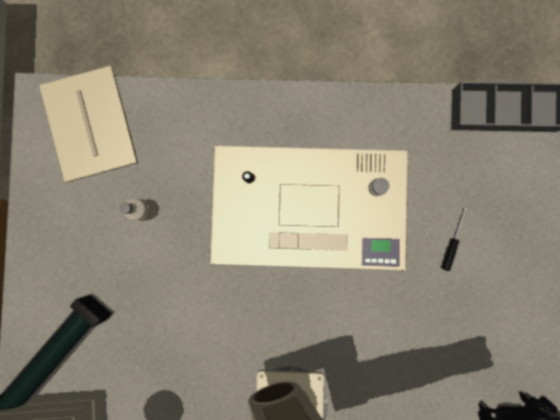

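View pics/scene0.png

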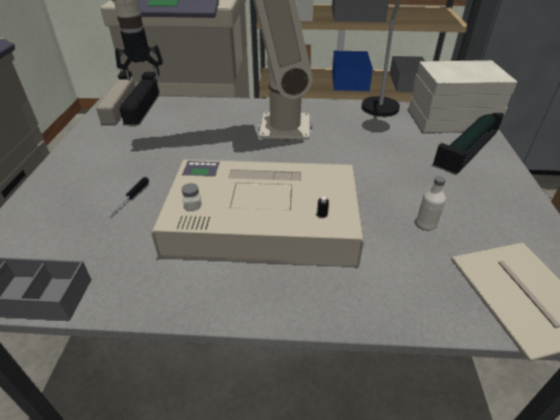

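```bash
cat > h.py <<'E'
import numpy as np, cv2
from scipy.spatial.transform import Rotation as R
def px(c,uv,z):
    uv=np.array(uv,float).reshape(-1,1,2)
    n=cv2.undistortPoints(uv,np.array(c["K"]),np.array(c["dist_coeffs"])).reshape(-1,2)
    q=c["orientation"]; M=R.from_quat([q[1],q[2],q[3],q[0]]).as_matrix()
    d=np.c_[n,np.ones(len(n))]@M.T; o=np.array(c["origin"])
    return o+d*((z-o[2])/d[:,2])[:,None]
E
python3 - <<'E'
from plant import read_camera
import cv2
i=cv2.imread("pics/top0.png")[140:275,205:415]
i=cv2.convertScaleAbs(i)
cv2.imwrite("pics/crop.png",cv2.resize(i,None,fx=3.8,fy=3.8,interpolation=cv2.INTER_CUBIC))
i=cv2.imread("pics/top0.png")[225:257,260:355]
cv2.imwrite("pics/crop2.png",cv2.resize(i,None,fx=8,fy=8,interpolation=cv2.INTER_CUBIC))
E
```

```text
(no output)
```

View pics/crop.png

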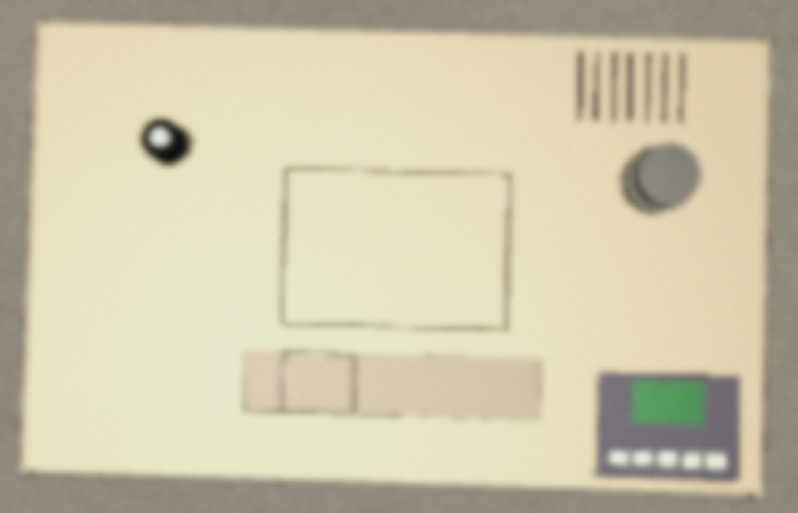

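View pics/crop2.png

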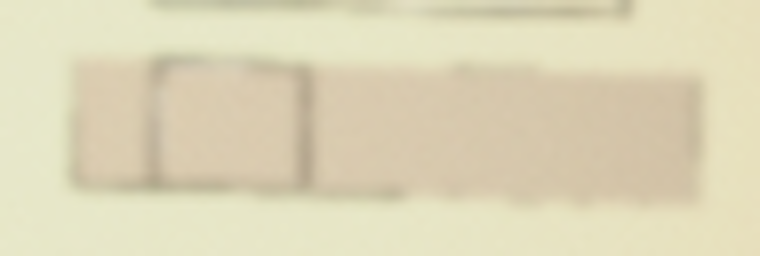

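Run:
```python
from plant import read_camera,robot
from h import *
c=read_camera("top")
f=lambda p,s,o:(np.array(p,float)+.5)/s-.5+np.array(o)
D=px(c,f([(38,22),(770,40),(760,497),(22,470)],3.8,(205,140)),.1);print("deck TL TR BR BL\n",D.round(4))
S=px(c,f([(72,58),(700,72),(698,205),(72,188)],8,(260,225)),.098);print("strip\n",S.round(4), S.mean(0))
B=px(c,f([(154,62),(306,66),(304,192),(152,187)],8,(260,225)),.098);print("btn\n",B.round(4),B.mean(0))
C=px(c,f([(284,168),(511,174),(508,328),(282,324)],3.8,(205,140)),.1);print("cover",C.mean(0))
print(D.mean(0)) 
y=(D[3]-D[2])+(D[0]-D[1]);print("yaw",np.arctan2(-y[0],y[1]))
y=(S[3]-S[2])+(S[0]-S[1]);print("yaw",np.arctan2(-y[0],y[1]))
s=robot.get_state();print(s["time"]);q=s["tool_rot"];print(R.from_quat([q[1],q[2],q[3],q[0]]).as_matrix().round(4))
```

```text
deck TL TR BR BL
 [[ 0.7285  0.2212  0.1   ]
 [ 0.7289 -0.3022  0.1   ]
 [ 0.4051 -0.301   0.1   ]
 [ 0.4076  0.221   0.1   ]]
strip
 [[ 0.4971  0.0666  0.098 ]
 [ 0.4988 -0.1457  0.098 ]
 [ 0.454  -0.1461  0.098 ]
 [ 0.4532  0.0652  0.098 ]] [ 0.47578794 -0.03998349  0.098     ]
btn
 [[ 0.4966  0.0388  0.098 ]
 [ 0.4968 -0.0127  0.098 ]
 [ 0.4543 -0.0133  0.098 ]
 [ 0.4544  0.0382  0.098 ]] [0.47552302 0.01273617 0.098     ]
cover [ 0.57296614 -0.04050113  0.1       ]
[ 0.56753706 -0.04024865  0.1       ]
yaw -0.0020333343089908914
yaw 0.005574879895987102
0.15
[[ 9.622e-01  2.723e-01 -4.000e-04]
 [ 2.723e-01 -9.622e-01  1.500e-03]
 [ 0.000e+00 -1.600e-03 -1.000e+00]]
```

{"method": "apply_moves", "body": {"targets": [[0,45.8,-38.4,0,0.276],[0,45.8,-38.4,0,0.276],[0,45.8,-38.4,0,0.276],[0,45.8,-38.4,0,0.276],[0,45.8,-38.4,0,0.276],[0,45.8,-38.4,0,0.276],[0,45.8,-38.4,0,0.276],[0,45.8,-38.4,0,0.276],[0,45.8,-38.4,0,0.276],[0,45.8,-38.4,0,0.276],[0,45.8,-38.4,0,0.276],[0,45.8,-38.4,0,0.276]], "newtons": 20}}

```text
time: 1.65
eef_pos: [0.4716, 0.006, 0.2418]
tool_rot: [-0.004, 1.0, 0.005, -0.001]
contact_force: [-0.3, -0.5, 0.0]
width: 0.0004
```

{"method": "apply_moves", "body": {"targets": [[0,0.1,-0.7,6,0],[0,0.1,-0.7,11.5,0],[0,0.1,-0.7,11.5,0],[0,0.1,-0.7,11.5,0]]}}

```text
time: 2.15
eef_pos: [0.4733, 0.0088, 0.1288]
tool_rot: [-0.005, 1.0, 0.007, 0.0]
contact_force: [0.9, -0.0, 0.8]
width: 0.0
```

Run:
```python
from plant import read_camera,robot
from h import *
for n in ["top","wrist","scene"]:
    c=read_camera(n);cv2.imwrite(f"pics/{n}1.png",c["color"][:,:,::-1])
a=cv2.imread("pics/wrist1.png");b=cv2.imread("pics/scene1.png")[140:280,150:370]
cv2.imwrite("pics/both1.png",np.vstack([a[200:],cv2.resize(b,(560,356),interpolation=cv2.INTER_CUBIC)]))
s=robot.get_state();print(s["time"],s["eef_pos"],s["contact_force"])
```

```text
2.3 [0.47435501 0.00926418 0.12952157] [ 0.27471532 -0.70700222  0.39573889]
```

View pics/both1.png

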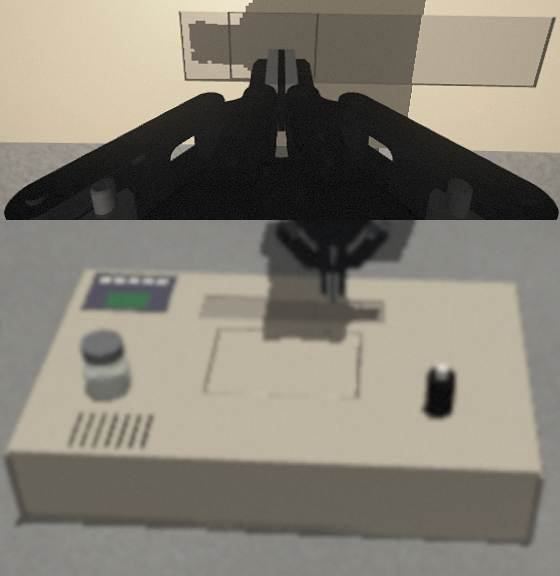

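The wrist picture shows the hairline button between columns 230 and 317. The shut fingertips are at column ~282, row ~52, a few mm right of its middle. I'll shift 4 mm to centre and feel down gently.

{"method": "apply_moves", "body": {"targets": [[0,0,-0.4,1.0,0],[0,0,-0.4,1.8,0],[0,0,-0.4,2.0,0],[0,0,-0.4,2.1,0],[0,0,-0.4,2.2,0],[0,0,-0.4,2.2,0]]}}

```text
time: 3.05
eef_pos: [0.4744, 0.0112, 0.1076]
tool_rot: [-0.006, 1.0, 0.009, 0.002]
contact_force: [-0.4, 0.4, 2.3]
width: -0.0001
```

{"method": "apply_moves", "body": {"targets": [[0,0,0,0.1,0],[0,0,0,0.2,0],[0,0,0,0.2,0]]}}

```text
time: 3.42
eef_pos: [0.4745, 0.0112, 0.1055]
tool_rot: [-0.006, 1.0, 0.009, 0.002]
contact_force: [-0.6, 0.2, 1.8]
width: 0.0001
```

{"method": "apply_moves", "body": {"targets": [[0,0,0,0.1,0],[0,0,0,0.2,0],[0,0,0,0.3,0],[0,0,0,0.3,0]]}}

```text
time: 3.92
eef_pos: [0.4746, 0.0112, 0.103]
tool_rot: [-0.006, 1.0, 0.009, 0.002]
contact_force: [-3.0, 0.2, 7.8]
width: -0.0003
```

Run:
```python
from plant import read_camera,robot
from h import *
c=read_camera("scene");cv2.imwrite("pics/scene2.png",cv2.resize(c["color"][100:280,150:390,::-1],None,fx=3,fy=3))
s=robot.get_state();print(s["time"],s["eef_pos"],s["contact_force"])
```

```text
3.975 [0.47456609 0.01122895 0.10304439] [-3.80081067 -0.66183771  6.91139361]
```

View pics/scene2.png

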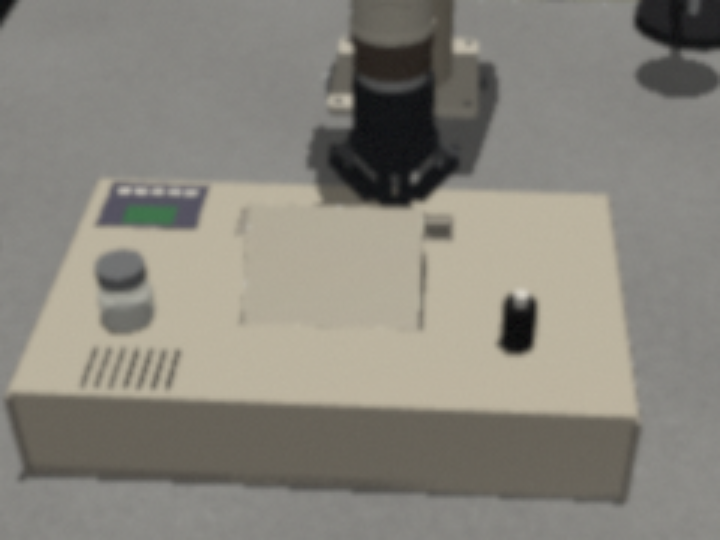

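The button has gone fully in and the cover is rising (its near edge now hides the strip). I'll lift clear, then move away toward the robot.

{"method": "apply_moves", "body": {"targets": [[0,0,0,-0.8,0],[0,-0.5,0,-1.5,0],[0,-2.5,0,-2.5,0],[0,-5,0,-4,0],[0,-8,0,-7,0],[0,-11,0,-10,0],[0,-13,0,-14,0],[0,-13,0,-16,0],[0,-13,0,-16,0],[0,-13,0,-16,0]]}}

```text
time: 5.22
eef_pos: [0.3436, 0.0071, 0.2616]
tool_rot: [-0.006, 1.0, 0.009, 0.001]
contact_force: [-0.3, -0.9, 0.1]
width: -0.0004
```

Run:
```python
from plant import read_camera,robot
from h import *
c=read_camera("scene");a=cv2.resize(c["color"][60:280,110:450,::-1],None,fx=2,fy=2)
t=read_camera("top");b=cv2.resize(t["color"][140:290,100:480,::-1],(680,268))
cv2.imwrite("pics/s3.png",a);cv2.imwrite("pics/t3.png",b)
s=robot.get_state();print(s["time"],s["eef_pos"],s["contact_force"],s["qvel"])
```

```text
5.325 [0.34332871 0.00708218 0.26123394] [ 0.11192424 -0.44828928 -0.33974435] [ 0.0009591   0.00438877  0.00328649  0.00324841 -0.00049397 -0.00041692]
```

View pics/s3.png

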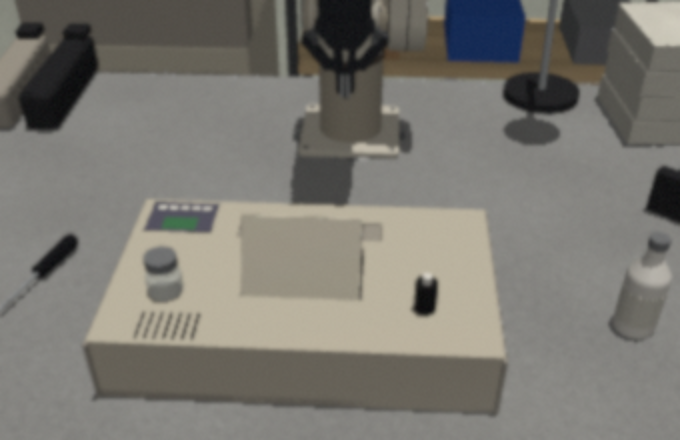

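View pics/t3.png

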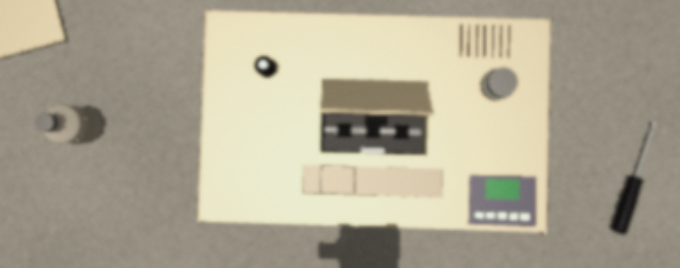

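{"method": "apply_moves", "body": {"targets": [[0,0,0,0,0],[0,0,0,0,0],[0,0,0,0,0],[0,0,0,0,0]]}}

```text
time: 5.82
eef_pos: [0.3433, 0.0071, 0.2612]
tool_rot: [-0.006, 1.0, 0.009, 0.001]
contact_force: [-0.8, 0.6, 0.2]
width: 0.0001
```

Run:
```python
from plant import read_camera,robot
from h import *
t=read_camera("top");b=cv2.resize(t["color"][140:290,100:480,::-1],(680,268))
d=cv2.absdiff(b,cv2.imread("pics/t3.png"));print("diff",d.max(),d.mean())
for z in (.17,.18,.19,.195,.2):
    p=px(t,[(309.6,202.7)],z)[0]; print(z,p.round(3),"hinge r",np.hypot(.6277-p[0],z-.1),"ang",np.arctan2(z-.1,.6277-p[0]))
s=robot.get_state();print(s["time"],s["contact_force"])
```

```text
diff 64 0.6598368451858355
0.17 [ 0.576 -0.04   0.17 ] hinge r 0.08725420349727259 ang 0.9310607010325743
0.18 [ 0.575 -0.04   0.18 ] hinge r 0.09574635333797714 ang 0.9891166370139124
0.19 [ 0.575 -0.039  0.19 ] hinge r 0.10450820894334194 ang 1.0375794486581038
0.195 [ 0.574 -0.039  0.195] hinge r 0.10897002589978638 ang 1.0588636116545265
0.2 [ 0.574 -0.039  0.2  ] hinge r 0.11347731361385323 ang 1.0784652763369846
5.875 [ 0.38350696 -0.19024244 -0.09835203]
```

Run:
```python
from plant import read_camera,robot
from h import *
g=lambda:cv2.cvtColor(cv2.resize(read_camera("top")["color"][140:290,100:480,::-1],(680,268)),cv2.COLOR_BGR2GRAY)
a=cv2.cvtColor(cv2.imread("pics/t3.png"),cv2.COLOR_BGR2GRAY);b=g();e=g()
for d in (cv2.absdiff(a,b),cv2.absdiff(b,e)):
    y,x=np.where(d>20);print(d.max(),len(x),(x.min(),x.max(),y.min(),y.max()) if len(x) else "")
```

```text
63 148 (np.int64(323), np.int64(424), np.int64(109), np.int64(115))
8 0
```

Run:
```python
from plant import robot
print(robot.job_done())
```

```text
the job is handed in; nothing more can be done
None
```

The cover is open and the job is handed in at about 6 s of the 48 s allowed; no verdict is reported.

**What I did:** I located the button from its hairline gap in the top and wrist pictures, about 53 mm along +y from the middle of the strip. I then felt down on it with shut fingertips rather than sweeping the whole strip. It gave way at about 2 N and bottomed out at about 7 N. The cover sprang up, and I lifted the hand straight off and drew it back toward the robot.

**Last checks:**
- **Cover:** it measured about 1.06 rad open from the top picture, taken while it was still settling by a few pixels. The last two pictures show no more motion.
- **Hand:** it is clear of everything, with contact force at noise level.
- **Jar, roller, screwdriver and bottle:** they look unmoved in the pictures; I did not measure their positions.
- **Button:** its return to level I judged only by eye. It looks level in the top picture, and nothing was touching it.

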